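Hang the tube carrier on the hanging scale

TASK

Pick the tube carrier up by its black grip tab and hang its hook over the middle of the hanging scale's bar, so that the carrier hangs level with its two rear feet against the scale's plate and can be weighed. Its weight is all out in front of the hook and nobody knows how heavy it is: keep it upright, let the springy scale take the weight gradually, and let go slowly, only when the scale carries all of it, so that the carrier does not swing and knock against the scale and the scale neither jerks, bounces nor gets pushed down to its stop. Leave everything else where it stands.

Things in the scene. Friction and masses are not known exactly. Their poses are not given: they have to be found in the camera images.
- grip (a point): Centre of the carrier's black grip tab: upright, 24 mm (carrier x) by 12 mm (carrier y: pinch it this way) by 46 mm high, standing alone on the carrier's steel top strap, whose top is 24 mm below this point. 178 mm above the carrier's underside, roughly above its centre of mass. Axes are the carrier's: z up, +x towards its hook.
- hook (a point): Middle of the roof of the carrier's hook: a throat open downwards, 36 mm wide (y), 14 mm across (x: back plate 7 mm to -x, lip 7 mm to +x). 148 mm above the underside, 49 mm in +x of the grip tab's centre. The lip hangs 20 mm below the roof and flares out to 13 mm in +x of here. Two rubber feet, 118 mm below the roof, stick out backwards to 20.5 mm in +x of here. Axes as the carrier's.
- carrier: The carrier: green two-deck tube rack 70 mm (x) by 110 mm (y), 62 mm high, with six capped tubes 110 mm tall, a steel back plate 46 mm wide with the hook at its top, and a black grip tab; 200 mm tall in all, 0.22 to 0.73 kg. Origin: centre of its underside, on the bench at the start. z up, +x towards the hook.
- scale: The hanging scale, fixed to the bench: grey base 130 mm wide, white column 238 mm tall (front face 39 mm in +x of the bar), sprung aluminium carriage with the bar. Origin on the bench below the bar's middle, +x from bar to column, bar along y. The carrier comes from the bar's -x side, over the top, its +x along the scale's +x.
- bar (a point): Middle of the axis of the scale's steel bar: 10 mm in diameter, along the scale's y, 92 mm clear between its end arms, 230 mm above the bench unloaded; it sinks with the carriage. Axes as the scale's. The carriage's plate, 50 mm wide, has its face 22 mm in +x of the axis and reaches 140 mm below it: the feet rest there. Well hung, the hook's roof is 5 mm above this point.
- hanger (a joint): How far the carriage has sunk, in m: 0 unloaded, sprung at 130 N/m (17 to 54 mm under the carrier's weight), lightly damped, stop at 0.065. A held, upright carrier has its feet 1 to 4 mm off the plate; let go, it leans back by about 0.02 rad until they touch, so opening the fingers little by little avoids a kick.
- plain_rack: Bystander: a like green tube rack without hook or tab, 70 x 110 mm, 115 mm tall. Origin under its centre.
- reagent: Bystander: small amber bottle, 44 mm in diameter, 85 mm tall. Origin under its centre.
- swab_jar: Bystander: white jar, 50 mm in diameter, 65 mm tall. Origin under its centre.
- beaker: Bystander: glass beaker, 60 mm in diameter, 80 mm tall. Origin under its centre.
- timer: Bystander: flat white timer, 60 x 75 mm, 22 mm tall. Origin under its centre.

How it is judged:
By the outcome, as a careful person would: the job done as asked, in the order asked, and still so for the second after the job is handed in, with the robot touching nothing.
It also fails if it takes over 64 s, if anything falls off the work surface, if the arm or the gripper's body presses on something with over 40 N, if the wrist force passes 120 N, or if a joint passes its speed limit or range.

ROBOT

A 6-joint arm with a two-finger parallel gripper is mounted at the origin on the work surface. World frame = base frame: x ahead of the robot, y to its left, z up, the work surface at z = 0. Lengths are in m, angles in rad, forces in N, time in s.
With the tool pointing down it reaches from about 0.325 to 0.875 m from the base axis. Payload 4.4 kg.
Tool frame: the origin (TCP) lies on the mounting face of the last link; the fingertips stand 173 mm ahead of it and the grasp point (between the pads) lies 155 mm ahead of it; z points along the fingers, y is the direction in which the jaws open and shut (so a half turn about z gives the same grasp; the last joint's range is limited). The gripper opens to 85 mm and grips with 20 to 120 N. Pads are 22 mm wide; open, the fingers measure 114 mm over their backs; the gripper's body (76 mm by 85 mm) begins 54 mm behind the grasp point. The pads swing forward as they close: fully open they stand 13 mm farther back than shut.
Start: joints at [-1.302, 0.207, 1.542, -0, 1.393, -0.15], TCP at [0.234, -0.525, 0.405] pointing down, gripper open.
Joint ranges: [-2.73, 2.73], [-0.86, 2.22], [0.23, 2.46], [-1.11, 4.25], [0.08, 2.63], [-2.82, 2.82]. Speed limits (rad/s): [2.79, 2.79, 3.14, 3.14, 3.14, 3.14].

INTERFACE

Orientations are given as a rotation vector (axis times angle).
In Python, from cell import readout, eyes, job_done gives the robot as it stands.
- The arm moves only by the tool jog_arm, never from a script. Its argument "deltas" is a list of rows, each a list of 2 entries, a list of its own where there are three numbers: the shift along the tool's x, y, z in m, then the turn about the tool's z in degrees. A call has 1 to 12 rows; each row shifts and turns the commanded pose from where the row before left it, along the tool's axes as they then stand; what a row does not reach is not made up. A row lasts 1/12 s, in which the tool goes at most 41.7 mm and 7.16 degrees, less where a joint would pass 70% of its speed; a pose out of reach is approached as far as the arm can. A call is refused whole if a number of a shift passes 0.0417 or a number of a turn 7.16, either way. A call with a gripper value outside its range is refused whole. "jaw" is the finger opening in m, from 0 to 0.0854, set as the call begins (left out, the last holds). The fingers move at their own pace and stop on an object; "newtons" is the grip in N (left out, the last holds). Time passes only in rows, so rows that do not move let the fingers close. It gives the time, the measured TCP pose, the force and the opening at its end, in the units of the state.
- readout.read_state(): the state, without advancing time (a new reading comes with each control period).
- eyes.camera(name): name is "scene" or "top" or "wrist"; returns a dict with "img" (420x560x3 uint8, red, green, blue), "camera_matrix" (3x3 intrinsics, pixels), "extrinsics" (4x4, takes a point from world to camera coordinates). Camera axes: x right, y up, looking along -z (the intrinsics and any distortion apply to the point x, -y, -z); pixel columns grow to the right and rows downward; lengths in m; the calibration is good to about 2 mm. A picture is of the moment at which its call begins. There is no depth.
- job_done(): hands the job in, once; it reports no verdict.
The state is a dict: "time": time; "joint_positions": joint angles; "joint_vel": joint speeds; "tau": joint torques, N m; "position": TCP position; "tcp_rot": TCP orientation; "ft_force": force on the tool from outside, world axes, zero at the start; "torque": the same for the moment, N m; "gripper_width": finger opening in m.
Only numpy, scipy, OpenCV 4.12 (cv2) and the standard library are available. Lean on these libraries where they do the work, as an engineer would, in place of code of your own. Each camera call takes 0.05 s, during which the arm holds its last target. There are 200 camera calls.

## Working session

There is one attempt and no reset: what is moved stays moved. The work goes in short steps, Python scripts to look and compute and a tool call to move; the robot and the scene stay as the last step left them, time stands still between calls to the robot, and variables do not carry over. Pictures are saved under pics/ and viewed, about 8 in all and at most 12, crops included, and the job is handed in when it is done.

Besides the shell and the picture viewer there is one more tool, called after "Request:" by a JSON object that holds its "op" and its "data". jog_arm: Moves the arm, as the interface text tells. Its arguments: {"type":"object","properties":{"deltas":{"type":"array","items":{"type":"array"}},"jaw":{"type":"number"},"newtons":{"type":"number"}},"required":["deltas"]}

```bash
ls; mkdir -p pics
cat > h.py <<'E'
import numpy as np, cv2
from cell import readout, eyes, job_done
def snap(cam,fn):
    d=eyes.camera(cam); cv2.imwrite('pics/%s.png'%fn,d['img'][:,:,::-1]); np.savez('pics/%s.npz'%fn,K=d['camera_matrix'],E=d['extrinsics']); return d
def load(fn):
    d=np.load('pics/%s.npz'%fn); return d['K'],d['E']
def ray(fn,u,v):
    K,E=load(fn); p=np.linalg.inv(K)@[u,v,1]; dc=np.array([p[0],-p[1],-p[2]]); R=E[:3,:3]
    return -R.T@E[:3,3], R.T@dc
def onz(fn,u,v,z):
    o,d=ray(fn,u,v); return o+d*(z-o[2])/d[2]
def proj(fn,P):
    K,E=load(fn); c=(E[:3,:3]@np.atleast_2d(P).T).T+E[:3,3]; c=c*[1,-1,-1]; q=(K@c.T).T; return q[:,:2]/q[:,2:]
def tri(obs):
    A=np.zeros((3,3)); b=np.zeros(3)
    for f,u,v in obs:
        o,d=ray(f,u,v); d/=np.linalg.norm(d); M=np.eye(3)-np.outer(d,d); A+=M; b+=M@o
    return np.linalg.solve(A,b)
E
python3 - <<'E'
from h import *
print(readout.read_state())
a=snap('top','t0')['img'];b=snap('scene','s0')['img']
for f in('t0','s0'): print(ray(f,280,210))
E
```

```text
pics
{'time': 0.0, 'joint_positions': array([-1.30151022e+00,  2.07432443e-01,  1.54298270e+00,  3.52154809e-09,
        1.39350278e+00, -1.50477542e-01]), 'joint_vel': array([-0.00029091,  0.00016818,  0.0016263 , -0.00129565, -0.0005934 ,
        0.00035522]), 'tau': array([-5.05231601e-04, -3.83037686e+01, -2.91601378e+01, -4.57260458e-04,
        1.05166089e-02,  1.67296696e-05]), 'position': array([ 0.23423952, -0.52471818,  0.4035046 ]), 'tcp_rot': array([-3.07038187e+00, -6.54049373e-01,  2.16682421e-04]), 'ft_force': array([-0.53748437,  0.72666142,  0.81979787]), 'torque': array([ 0.02175152, -0.01787272,  0.03842942]), 'gripper_width': 0.08526096211047964}
(array([0.48734926, 0.01382793, 1.14987668]), array([ 0.10884427, -0.01222933, -0.99439602]))
(array([ 1.4662208 , -0.41657944,  0.79285705]), array([-0.75809082,  0.33599406, -0.55903729]))
```

View pics/t0.png

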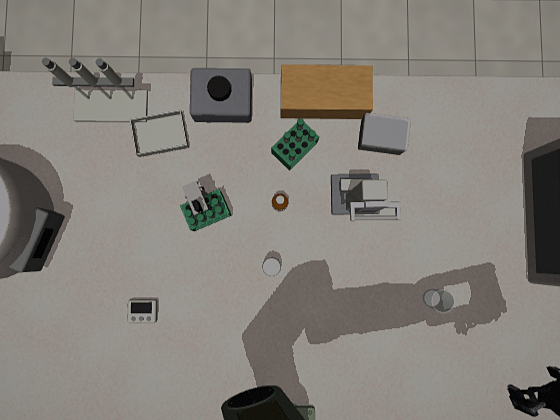

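View pics/s0.png

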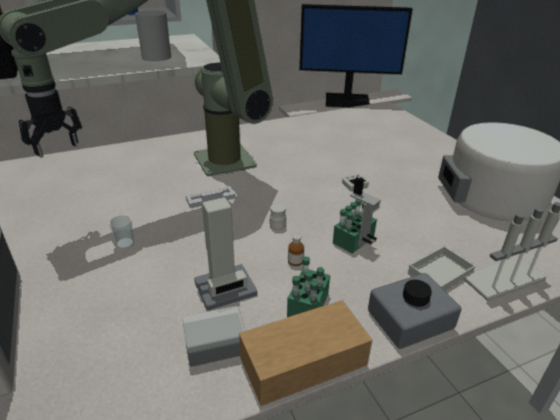

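The top view shows the carrier at (205,207), the scale at (365,200) with its bar frame at (375,212), and a bottle between them at (280,201). I'll zoom in on both.

Run:
```python
from h import *
a=cv2.imread('pics/t0.png')
c=cv2.resize(a[165:240,165:245],None,fx=5,fy=5,interpolation=cv2.INTER_CUBIC)
e=cv2.resize(a[165:240,325:405],None,fx=5,fy=5,interpolation=cv2.INTER_CUBIC)
cv2.imwrite('pics/z0.png',np.hstack([c,e]))
for u,v in((205,207),(375,212),(280,201)): print(onz('t0',u,v,.1))
```

```text
[0.60827274 0.18790089 0.1       ]
[ 0.59916343 -0.23634828  0.1       ]
[0.62487634 0.00107074 0.1       ]
```

View pics/z0.png

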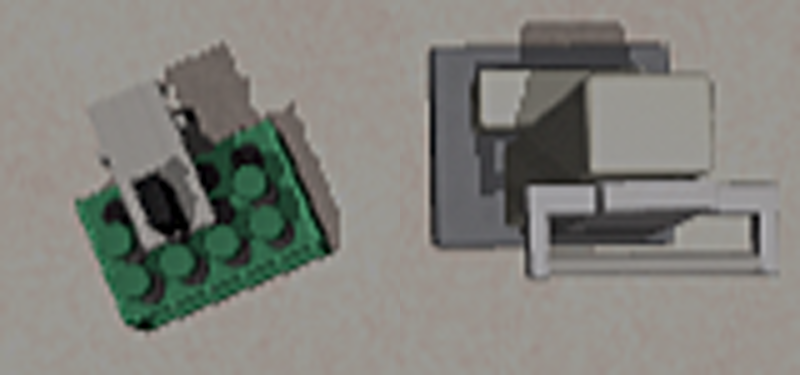

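```bash
cat >> h.py <<'E'
from scipy.spatial.transform import Rotation as Rt
def rel(P):
    "world target -> tool-frame delta"
    s=readout.read_state(); R=Rt.from_rotvec(s['tcp_rot']); return R.inv().apply(np.array(P)-s['position'])
E
python3 - <<'E'
from h import *
g=onz('t0',165+153/5,165+197/5,.2); b1=onz('t0',325+130/5,165+268/5,.23); b2=onz('t0',325+375/5,165+268/5,.23)
print('tab',g,'bar',(b1+b2)/2,'bar ends',b1,b2)
s=readout.read_state(); print(Rt.from_rotvec(s['tcp_rot']).as_matrix().round(3))
print(rel([.58,.17,.46]))
for n in('t0','s0'):
  print(proj(n,[g,(b1+b2)/2]))
E
```

```text
tab [0.60248262 0.19262325 0.2       ] bar [ 0.57082883 -0.2063224   0.23      ] bar ends [ 0.57040283 -0.15269928  0.23      ] [ 0.57125482 -0.25994553  0.23      ]
[[ 0.913  0.408 -0.001]
 [ 0.408 -0.913  0.002]
 [ 0.    -0.002 -1.   ]]
[ 0.59890072 -0.49364078 -0.05515498]
[[195.6        204.4       ]
 [375.51006468 218.6       ]]
[[358.91815089 178.09635552]
 [207.97743166 192.42843051]]
```

Request:
{"op": "jog_arm", "data": {"deltas": [[[0.015,-0.0125,-0.015],0],[[0.03,-0.025,-0.02],0],[[0.03,-0.025,-0.01],0],[[0.03,-0.025,-0.01],0],[[0.03,-0.025,0],0],[[0.03,-0.025,0],0],[[0.03,-0.025,0],0],[[0.03,-0.025,0],0],[[0.03,-0.025,0],0],[[0.03,-0.025,0],0],[[0.03,-0.025,0],0],[[0.03,-0.025,0],0]]}}

```text
time: 1.1
position: [0.4315, -0.1217, 0.4584]
tcp_rot: [-3.073, -0.654, 0.0]
ft_force: [0.1, -1.6, -0.5]
gripper_width: 0.0851
```

Request:
{"op": "jog_arm", "data": {"deltas": [[[0.03,-0.025,0],0],[[0.03,-0.025,0],0],[[0.03,-0.025,0],0],[[0.03,-0.025,0],0],[[0.03,-0.025,0],0],[[0.03,-0.025,0],0],[[0.03,-0.025,0],0],[[0.02,-0.015,0],0],[[0.01,-0.005,0],0],[[0.005,0,0],0],[[0,0,0],0],[[0,0,0],0]]}}

```text
time: 2.1
position: [0.5755, 0.1531, 0.4583]
tcp_rot: [3.072, 0.653, -0.002]
ft_force: [0.1, -0.0, 1.1]
gripper_width: 0.0855
```

Run:
```python
from h import *
s=readout.read_state(); print(s['time'],s['position'],s['tcp_rot'],s['ft_force'])
snap('wrist','w1'); o,d=ray('w1',280,210); print(o,d,proj('w1',[.602,.193,.2]))
```

```text
2.1 [0.57549749 0.15306323 0.45828232] [ 3.07241149e+00  6.52635578e-01 -2.10971726e-03] [ 0.12675195 -0.02572625  1.14804501]
[0.64706923 0.1857276  0.42694079] [-0.2929555  -0.13375096 -0.94682835] [[244.21451333 158.76714971]]
```

View pics/w1.png

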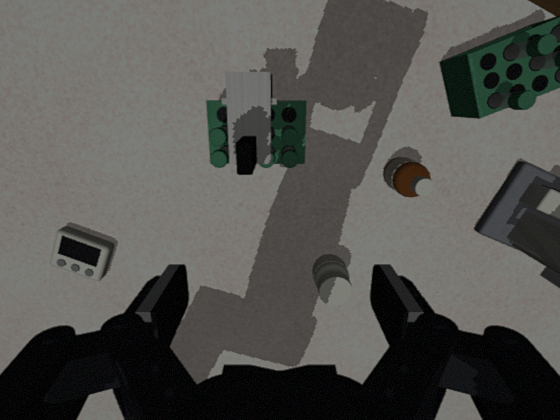

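The wrist view shows the carrier nearly square in the image: tab at about x 236–257, y 137–175, strap edges at x≈226 and 272, hook towards image up. I'll fit the tab and strap outlines.

```bash
cat >> h.py <<'E'
from scipy.optimize import minimize
def box(g,yaw,sx,sy,sz,off=(0,0,0)):
    c=np.array([[i,j,k] for i in(-.5,.5) for j in(-.5,.5) for k in(-.5,.5)])*[sx,sy,sz]+off
    return c@Rt.from_euler('z',yaw).as_matrix().T+g
def fit(fn,thr=40,roi=(225,270,125,185),x0=(.602,.193,.37),z=.178):
    img=cv2.imread('pics/%s.png'%fn).max(2); S=8
    m=np.zeros_like(img); u0,u1,v0,v1=roi; m[v0:v1,u0:u1]=(img<thr)[v0:v1,u0:u1]
    n,l,st,_=cv2.connectedComponentsWithStats(m); k=1+np.argmax(st[1:,4]); m=(l==k)
    def cost(p):
        q=cv2.convexHull((proj(fn,box([p[0],p[1],z],p[2],.024,.012,.046))*16).round().astype(np.int32))
        r=np.zeros((420*1,560),np.uint8); cv2.fillConvexPoly(r,q,255,cv2.LINE_AA,4)
        return np.abs(r/255.-m).sum()
    s=min((minimize(cost,np.array(x0)+[a,b,0],method='Nelder-Mead',options=dict(initial_simplex=np.array(x0)+[a,b,0]+np.array([[0,0,0],[.006,0,0],[0,.006,0],[0,0,.08]]))) for a in(-.006,0,.006) for b in(-.006,0,.006)),key=lambda r:r.fun)
    return s.x,s.fun,st[k]
E
python3 - <<'E'
from h import *
for t in(25,40): print(fit('w1',t))
im=cv2.imread('pics/w1.png').max(2).astype(int)
for v in(78,85,92,99): print(v,im[v,218:234],im[v,262:280])
E
```

```text
(array([0.60280181, 0.19350563, 0.29190247]), np.float64(173.31764705882352), array([236, 136,  21,  38, 683], dtype=int32))
(array([0.60247977, 0.19332228, 0.3109297 ]), np.float64(139.9254901960784), array([236, 136,  21,  39, 720], dtype=int32))
78 [121 124 122 123 119 122 122 117 108 109 108 111 111 112 113 109] [111 111 114 114 114 107 110 103  68  24  55  83  83  79  79  80  79  79]
85 [123 121 120 121 122 125 124 121 112 109 111 110 112 113 113 112] [113 110 115 113 112 109 109 113  84  21  55  79  80  77  76  74  73  76]
92 [121 123 122 120 104  72  70  77  97 111 110 110 110 113 114 114] [112 113 112 116 114 110 110 115  84  19  54  85  83  81  81  77  79  78]
99 [110  79  76  89 109 111 111 112 111 111 112 111 109 113 114 115] [114 114 113 114 114 109 109 112  90  81 109 114 112 113  92  71  76  82]
```

Run:
```python
from h import *
im=cv2.imread('pics/w1.png').astype(int); m=im.max(2)
# right strap edge rows (from below strap bottom up), left edge
for v in range(76,166,6):
  r=m[v,262:282]; l=m[v,215:235]; print(v,262+np.argmin(np.diff(r)),215+np.argmin(np.abs(l[:-1]-0) if 0 else -np.abs(np.diff(l))))
g=(im[:,:,1]-im[:,:,2]>15)&(im[:,:,1]-im[:,:,0]>5)
for v in range(96,172,6):
  x=np.where(g[v,190:320])[0]; print(v,x.min()+190 if len(x) else 0,x.max()+190 if len(x) else 0)
for yaw in (.33,.37,.40,.43):
  c=[.6025,.1934]
  P=np.array([[a,b,z] for a,b,z in((49,23,154),(-12,23,154),(49,-23,154),(-12,-23,154),(-35,55,62),(-35,-55,62),(35,55,62),(35,-55,62))])/1000
  P=P@Rt.from_euler('z',yaw).as_matrix().T+[*c,0]
  print(yaw,proj('w1',P).round(1).tolist())
```

```text
76 270 225
82 270 225
88 270 224
94 270 220
100 276 220
106 270 225
112 270 226
118 270 226
124 270 226
130 270 227
136 270 227
142 270 227
148 270 228
154 272 228
160 269 228
96 0 0
102 207 305
108 207 305
114 207 305
120 208 304
126 208 304
132 209 304
138 209 304
144 209 304
150 210 303
156 210 303
162 210 303
168 0 0
0.33 [[224.7, 85.7], [222.3, 160.6], [281.4, 90.9], [275.2, 165.2], [207.5, 164.1], [301.6, 172.2], [208.6, 100.9], [308.5, 110.0]]
0.37 [[222.2, 86.7], [222.8, 161.7], [279.1, 89.6], [275.8, 164.1], [208.7, 166.0], [303.0, 170.4], [207.4, 102.9], [307.4, 107.9]]
0.4 [[220.4, 87.6], [223.2, 162.5], [277.3, 88.6], [276.2, 163.4], [209.7, 167.5], [303.9, 169.0], [206.5, 104.5], [306.6, 106.3]]
0.43 [[218.6, 88.5], [223.7, 163.3], [275.5, 87.7], [276.6, 162.6], [210.7, 168.9], [304.9, 167.6], [205.6, 106.0], [305.7, 104.7]]
```

Request:
{"op": "jog_arm", "data": {"deltas": [[[0.014,-0.009,0],0],[[0.014,-0.009,0.01],0],[[0.013,-0.008,0.02],0],[[0,0,0.02],0],[[0,0,0.02],0],[[0,0,0.02],0],[[0,0,0.015],0],[[0,0,0.01],0],[[0,0,0.005],0],[[0,0,0.003],0],[[0,0,0],0],[[0,0,0],0]]}}

```text
time: 3.15
position: [0.6028, 0.1945, 0.3369]
tcp_rot: [3.073, 0.654, 0.003]
ft_force: [-0.4, 0.6, -0.4]
gripper_width: 0.0853
```

Run:
```python
from h import *
print(rel([.6025,.1937,.335]))
snap('wrist','w2'); print(proj('w2',box([.6025,.1937,.178],.41,.024,.012,.046)).round(0).tolist())
```

```text
[-0.00061932  0.00055531  0.00192371]
[[292.0, 281.0], [297.0, 342.0], [270.0, 281.0], [267.0, 342.0], [293.0, 240.0], [298.0, 290.0], [270.0, 240.0], [267.0, 290.0]]
```

View pics/w2.png

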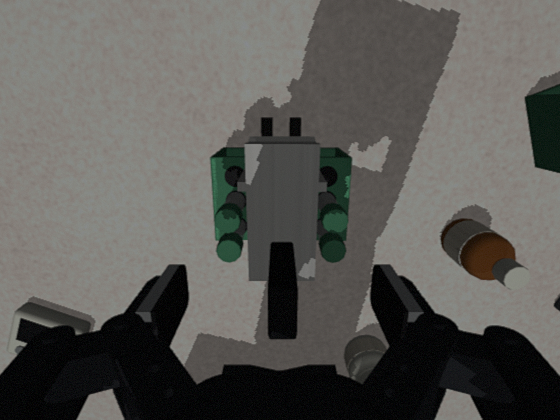

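Tab is centred between the pads (x 268–297, predicted 267–298); the hook lip and both feet are visible at the top (y≈127–140). Closing.

Request:
{"op": "jog_arm", "data": {"deltas": [[[0,0.0005,0.001],0],[[0,0,0],0],[[0,0,0],0],[[0,0,0],0],[[0,0,0],0],[[0,0,0],0],[[0,0,0],0],[[0,0,0],0],[[0,0,0],0],[[0,0,0],0]], "jaw": 0.0, "newtons": 50}}

```text
time: 4.03
position: [0.6027, 0.1942, 0.3346]
tcp_rot: [3.073, 0.655, -0.0]
ft_force: [1.1, -1.6, -0.9]
gripper_width: 0.0111
```

Request:
{"op": "jog_arm", "data": {"deltas": [[[0,0,-0.001],0],[[0,0,-0.002],0],[[0,0,-0.003],0],[[0,0,-0.004],0],[[0,0,-0.004],0],[[0,0,-0.003],0],[[0,0,-0.002],0],[[0,0,-0.001],0],[[0,0,0],0],[[0,0,0],0]]}}

```text
time: 4.87
position: [0.6026, 0.1942, 0.3547]
tcp_rot: [3.073, 0.655, -0.0]
ft_force: [-0.1, 0.2, -4.5]
gripper_width: 0.0114
```

Run:
```python
from h import *
s=readout.read_state(); print(s['time'],s['position'],s['tcp_rot'],s['ft_force'],s['torque'],s['gripper_width'])
```

```text
4.8667 [0.60258957 0.19419891 0.35468421] [ 3.07263012e+00  6.54550624e-01 -1.49499844e-04] [-0.05107234  0.15808284 -4.5260413 ] [-0.00158404  0.05821678  0.00887048] 0.011424690675055088
```

Grasped: about 4.5–5 N of weight shows and the opening is 11.4 mm. Raising and turning square to the scale.

Request:
{"op": "jog_arm", "data": {"deltas": [[[0,0,-0.005],0.5],[[0,0,-0.009],1.5],[[0,0,-0.012],3],[[0,0,-0.013],3],[[0,0,-0.013],3],[[0,0,-0.013],3],[[0,0,-0.013],3],[[0,0,-0.012],3],[[0,0,-0.01],2.5],[[0,0,-0.007],1],[[0,0,-0.003],0.5],[[0,0,0],0]]}}

```text
time: 5.87
position: [0.6027, 0.1942, 0.4656]
tcp_rot: [-3.141, -0.002, -0.002]
ft_force: [0.8, -0.4, -3.8]
gripper_width: 0.0112
```

Request:
{"op": "jog_arm", "data": {"deltas": [[[-0.004,0.004,0],0],[[-0.008,0.01,0],0],[[-0.012,0.016,0],0],[[-0.014,0.02,0],0],[[-0.015,0.024,0],0],[[-0.015,0.026,0],0],[[-0.015,0.028,0],0],[[-0.014,0.028,0],0],[[-0.012,0.028,0],0],[[-0.01,0.028,0],0],[[-0.008,0.028,0],0],[[-0.006,0.028,0],0]]}}

```text
time: 6.87
position: [0.4682, -0.0749, 0.4637]
tcp_rot: [-3.141, -0.002, 0.003]
ft_force: [0.5, -0.0, -4.1]
gripper_width: 0.0112
```

Request:
{"op": "jog_arm", "data": {"deltas": [[[-0.005,0.026,0],0],[[-0.004,0.024,0],0],[[-0.002,0.022,0],0],[[0,0.019,0],0],[[0,0.016,0],0],[[0,0.012,0],0],[[0,0.007,0],0],[[0,0.004,0],0],[[0,0.002,0],0],[[0,0,0],0],[[0,0,0],0],[[0,0,0],0]]}}

```text
time: 7.87
position: [0.4591, -0.2052, 0.4647]
tcp_rot: [-3.141, -0.003, 0.0]
ft_force: [-0.1, 0.5, -3.6]
gripper_width: 0.0115
```

Run:
```python
from h import *
s=readout.read_state(); print(s['time'],s['position'],s['tcp_rot'],s['ft_force'],s['torque'],s['gripper_width'])
snap('wrist','w3')
```

```text
7.8667 [ 0.4590875  -0.20521369  0.4646828 ] [-3.14121981e+00 -3.09925522e-03  1.84874532e-05] [-0.06338364  0.45820387 -3.57802295] [0.03569989 0.01813864 0.02461466] 0.011462123941413667
```

View pics/w3.png

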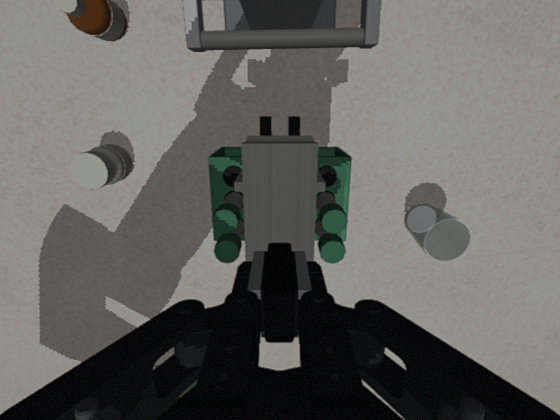

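Bar runs across the top from (203,40) to (362,37), and the strap/lip sits at x≈245–318, y≈137. Measuring edges.

Run:
```python
from h import *
m=cv2.imread('pics/w3.png').max(2).astype(int)
for u in(215,245,280,320,350): print(u,m[20:58,u])
for u in(265,280,305): print('lip',u,m[128:150,u])
print(m[42,190:212],m[42,352:372]); print(m[180,240:252],m[180,310:325]); print(m[140,238:252],m[140,310:325])
for x in(.56,.565,.57,.575,.58): print(x,proj('w3',[[x,-.206,.23],[x,-.206,.235],[x-.0045,-.206,.2322],[x+.004,-.206,.233],[x+.022,-.206,.21]]).round(1).tolist())
gx,gy,gz=.4591,-.2052,.3081
print('hook pred',proj('w3',[[gx+.049+a,gy,gz-.030+b] for a,b in((7e-3,0),(9e-3,0),(7e-3,-.02),(13e-3,-.02),(7e-3,2e-3),(20.5e-3,-.118))]).round(1).tolist())
```

```text
215 [145 145 146 147 148 147 147 146 147 147 110  74  73  76  78  78  80  84
  83  81  80  72  72  68  65  61  58  51  36  46 142 149 147 145 148 148
 147 147]
245 [ 60  57  58  58  58  58  58  60  60  58  66  71  75  78  79  80  84  83
  84  79  76  71  69  67  62  57  53  44  38  61  88  92  90  91 120 146
 149 149]
280 [38 39 39 40 39 37 38 37 38 52 71 77 77 81 79 83 84 87 82 77 73 74 68 63
 62 54 46 36 49 91 96 92 92 95 95 98 94 95]
320 [ 57  56  55  58  58  57  59  54  57  69  75  76  79  80  82  83  86  81
  76  74  72  69  62  62  55  48  40  37  94 101  99  99  99  98  97  97
  98  99]
350 [ 96  97  96  99  97  97  96  88  71  74  75  78  80  81  82  84  84  80
  74  73  67  66  61  57  52  40  41 115 150 152 147 147 148 148 147 147
 148 147]
lip 265 [13 18  5 17  9 14 12 37 64 64 63 64 58 44 44 59 78 82 78 80 79 80]
lip 280 [90 90 91 94 96 96 98 83 67 64 63 65 60 46 44 63 82 82 81 83 83 83]
lip 305 [ 93  94  96  99  94  96 100  88  66  61  64  66  61  46  45  59  79  83
  81  79  82  78]
[93 93 94 92 97 96 97 97 92 83 63 58 71 73 72 73 70 71 74 72 69 71] [ 61  59  63  64  62  61  63  61  61  62  57  48  57  86  95 101 100  97
  97  98]
[44 43 62 83 77 79 79 78 79 78 79 80] [79 79 78 77 77 81 73 52 43 44 44 43 42 43 35]
[ 96  95  91  90  94 101 105  92  65  59  59  62  61  60] [ 63  59  59  69  83  94  98 100  98  98  95  93  93  94  97]
0.56 [[281.8, 63.3], [281.8, 62.3], [281.8, 71.2], [281.8, 55.1], [281.6, 29.0]]
0.565 [[281.8, 54.0], [281.9, 52.7], [281.8, 61.9], [281.9, 45.5], [281.6, 20.0]]
0.57 [[281.8, 44.5], [281.9, 43.0], [281.8, 52.5], [281.9, 35.8], [281.7, 10.8]]
0.575 [[281.8, 34.9], [281.9, 33.1], [281.9, 42.9], [281.9, 25.8], [281.7, 1.6]]
0.58 [[281.9, 25.1], [281.9, 23.0], [281.9, 33.1], [281.9, 15.7], [281.7, -7.9]]
hook pred [[280.6, 151.6], [280.6, 147.5], [280.5, 146.3], [280.5, 135.1], [280.7, 152.2], [280.0, 114.7]]
```

Request:
{"op": "jog_arm", "data": {"deltas": [[[0.003,0,0],-0.3],[[0.006,0,0],-0.4],[[0.009,0.001,0],-0.4],[[0.01,0.001,0],0],[[0.01,0,0],0],[[0.009,0,0],0],[[0.007,0,0],0],[[0.004,0,0],0],[[0.003,0,0],0],[[0.001,0,0],0],[[0,0,0],0],[[0,0,0],0]]}}

```text
time: 8.92
position: [0.5208, -0.2069, 0.4646]
tcp_rot: [-3.141, -0.031, 0.001]
ft_force: [-0.1, 0.2, -3.9]
gripper_width: 0.0113
```

Run:
```python
from h import *
s=readout.read_state(); print(s['time'],s['position'],s['tcp_rot'],s['ft_force'],s['torque'],s['gripper_width'])
snap('wrist','w4')
im=cv2.imread('pics/w4.png'); cv2.imwrite('pics/w4z.png',cv2.resize(im[60:260,170:400],None,fx=3,fy=3,interpolation=cv2.INTER_CUBIC))
m=im.max(2).astype(int)
for u in(210,225,235,325,335,350): print(u,m[120:180,u])
for u in(265,280,305): print('lip',u,m[125:150,u])
p=s['position'];gx,gy,gz=p-[0,0,.1566]; a=np.radians(1.2)
for bx in(.571,.573,.575): print(bx,proj('w4',[[bx+sg*.005*c-y*np.sin(a),-.206+y,.23+sg*.005*q] for y in(.035,-.035) for sg,c,q in((1,1,0),(0,0,0),(-1,1,0))]).round(1).tolist())
print('hook pred',proj('w4',[[gx+.049+a,gy,gz-.030+b] for a,b in((13e-3,-.02),)]).round(1).tolist())
```

```text
8.9167 [ 0.52084969 -0.20685105  0.46461988] [-3.14133753e+00 -3.14579494e-02  7.18999907e-04] [-0.09982865  0.24628437 -3.87676054] [-0.01159407  0.01834455 -0.01364947] 0.011308520676899563
210 [100  97  99  99  98  98 100 103 101  98 100 102 102  97  93  92  93  94
  82  68  69  73  75  80  84  86  87  83  81  79  72  70  64  57  46  50
  44  84  89  88  92  91  90  90  88  61  53  50  51  53  50  51  53  54
  55  50  54  51  51  52]
225 [ 94  95  96 103 101  97  95  94 101  97  97  98  99  99 100  98  97  97
  84  66  80  95  94  95 104 109  90  85  80  76  75  73  64  57  45  40
  33  76  92  91  92  90  92  88  90  92  94  89  68  42  28  25  27  21
  21  17   9   8   6   5]
235 [ 93  93  93  94  93  98  99  99  95  92  94  96  99 100  99  98 101 104
  88  66  67  74  76  82  82  85  88  85  81  76  75  69  63  60  51  44
  33  51  56  50  50  53  86  92  94  72  37  26  23  25  28  27  28  10
   8  14   5  14  13  23]
325 [ 96  96  97  96  98 101 101  99  98  99  99  99 101 101  96  98  99  99
  85  65  68  74  77  81  83  86  88  86  83  76  73  71  65  54  47  57
  34  53  5
[... 529 characters left out ...]
94 101 102 101 108 111 110 114
 118 122 122 128 126 127]
lip 265 [16 12 14 13  7 19 14 14  7  8 35 64 64 64 65 61 51 46 63 78 82 84 82 80
 82]
lip 280 [ 98  98 101  96  97  96  95  96  97 101  86  66  63  64  64  60  48  44
  64  80  83  83  83  83  81]
lip 305 [ 97  98  96  97 102 104 103 100 100  98  82  66  64  65  66  59  48  45
  63  80  85  83  82  80  84]
0.571 [[225.2, 141.9], [225.4, 149.9], [225.7, 157.7], [335.6, 141.6], [335.0, 149.6], [334.5, 157.4]]
0.573 [[225.1, 138.7], [225.3, 146.7], [225.6, 154.6], [335.8, 138.4], [335.3, 146.4], [334.7, 154.3]]
0.575 [[224.9, 135.5], [225.2, 143.5], [225.5, 151.4], [336.1, 135.2], [335.5, 143.2], [334.9, 151.1]]
hook pred [[282.4, 135.0]]
```

View pics/w4z.png

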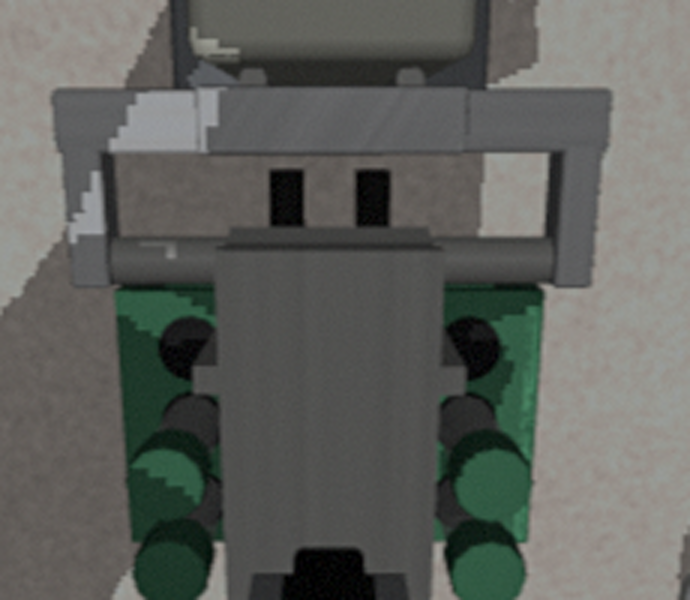

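Bar, feet and hook are square and centred: hook centre u≈279.8, bar middle 280.3. The hook is about 2.8 mm short in x. I'll advance 3 mm and start lowering.

Request:
{"op": "jog_arm", "data": {"deltas": [[[0.001,0,0],0],[[0.001,0,0.001],0],[[0.001,0,0.002],0],[[0,0,0.003],0],[[0,0,0.004],0],[[0,0,0.004],0],[[0,0,0.004],0],[[0,0,0.004],0],[[0,0,0.003],0],[[0,0,0.002],0],[[0,0,0.001],0],[[0,0,0],0]]}}

```text
time: 9.97
position: [0.524, -0.2068, 0.4364]
tcp_rot: [-3.141, -0.032, 0.001]
ft_force: [-0.7, 0.4, -4.0]
gripper_width: 0.0114
```

Run:
```python
from h import *
s=readout.read_state(); print(s['time'],s['position'],s['tcp_rot'],s['ft_force'],s['torque'],s['gripper_width'])
d=snap('wrist','w5')
m=d['img'].max(2).astype(int)
for u in(210,235,325,335): print(u,m[105:165,u])
p=s['position'];gx,gy,gz=p-[0,0,.1566]
for bx in(.571,.573,.575): print(bx,proj('w5',[[bx+sg*.005,-.206+y,.23] for y in(.035,-.035) for sg in(1,0,-1)]).round(1)[:,1].tolist())
```

```text
9.9667 [ 0.52399079 -0.20678093  0.436358  ] [-3.14113466e+00 -3.16074025e-02  6.57551082e-04] [-0.68142755  0.41734781 -3.9580655 ] [-0.00794266  0.01643019 -0.01402869] 0.011393151175719304
210 [156 156 159 158 157 158 158 156 154 153 152 155 140  89  95 100 103 103
 103 101 101  98 100  98 102 101 102 100  99  99  98  94  97  97  99  97
  97  95 101  98  97 100 101 100  97  66  68  85 100 108 114 118 127 131
 135 140 140 137  89  70]
235 [132 129 136 135 103  90  95  91  91  95  95  97  96  84  67  92 101 101
  98  97  98  99 100  99  97  98  98  95  95  97  99 101 102 103  99 101
 100 101 102 101 101  84  48  48  54  55  66  73  76  76  82  83  84  88
  89  83  81  80  74  73]
325 [ 95  97  98  96  98  97  96  97  96  95  98  98  99  83  62  96 102  99
  97  99 101  99  98  99 100 102  98  97  96  98  99 100 100  98  94  95
  97  98 100 102 101  82  48  49  43  55  64  73  76  79  82  83  87  91
  90  82  80  77  74  70]
335 [ 96  97  97  96  99  99  98  93  93  92  93  92  77  93 150 156 154 155
 154 153 152 154 151 154 153 153 153 153 151 152 153 154 153 151 154 153
 150 152 155 159 156 107  48  24  20  54  68  72  77  77  83  83  85  90
  86  84  82  76  76  70]
0.571 [152.3, 161.4, 170.2, 154.7, 163.7, 172.5]
0.573 [148.7, 157.8, 166.7, 151.1, 160.1, 169.0]
0.575 [145.0, 154.2, 163.1, 147.4, 156.5, 165.4]
```

Run:
```python
from h import *
m=cv2.imread('pics/w5.png'); g=m.max(2).astype(int)
for u in(220,230,330,340): print(u,g[143:182,u])
cv2.imwrite('pics/w5z.png',cv2.resize(m[80:240,180:380],None,fx=4,fy=4,interpolation=cv2.INTER_CUBIC))
K,E=load('w5')
# true cylinder silhouette
t=np.linspace(0,2*np.pi,73)
for f in('w3','w4','w5'):
  for bx in(.571,.573,.575):
    q=proj(f,np.c_[bx+.005*np.cos(t),np.full(73,-.2065),.23+.005*np.sin(t)])[:,1]; print(f,bx,q.min().round(1),q.max().round(1))
```

```text
220 [104 103 103 101  76  37  29  51  72  86 100  97  99 104 110 116  92  81
  82  80  74  74  71  62  54  52  55  55  57  55  54  58  58  56  57  52
  55  53  56]
230 [101 100 100  84  50  49  52  54  65  70  74  77  82  84  84  89  86  86
  77  78  76  73  67  62  52  27  22  24   6   8  13   8   1   3  15  13
   9  10   7]
330 [97 97 96 85 47 48 46 54 66 70 77 77 80 83 86 90 89 86 80 78 74 74 68 63
 53 32 24 28 25 25 26 15 16  7 15 10  6 13 11]
340 [150 153 154 156 157 110  45  50  67  70  76  79  80  83  87  89  88  85
  80  79  77  71  68  60  51  89  95  95  93  93  91  93  91  94  91  92
  95  92  78]
w3 0.571 32.8 52.2
w3 0.573 28.8 48.4
w3 0.575 24.9 44.6
w4 0.571 141.7 157.6
w4 0.573 138.5 154.5
w4 0.575 135.3 151.4
w5 0.571 153.4 171.6
w5 0.573 149.8 168.0
w5 0.575 146.2 164.5
```

View pics/w5z.png

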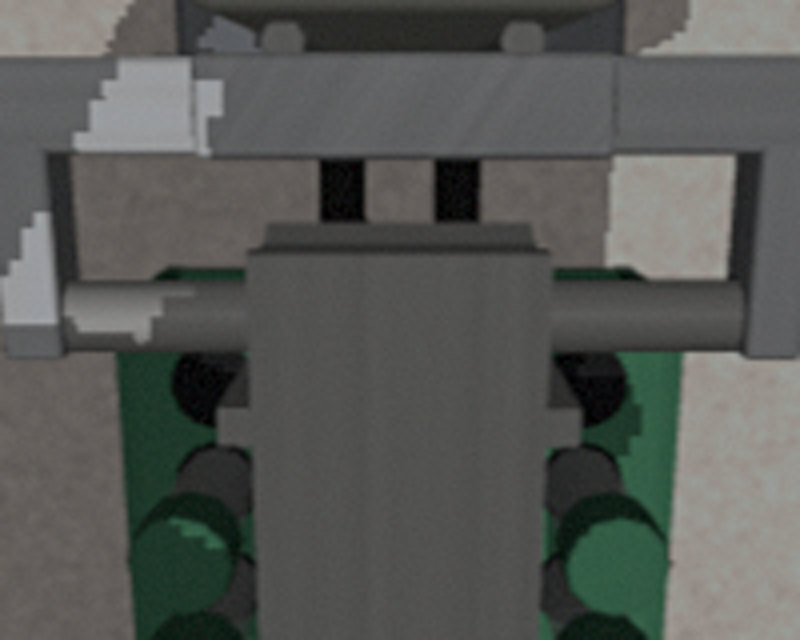

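The bar spans v 150–168, so x≈0.573, and the hook is at x≈0.573: aligned, with the bar already entering the throat. I'll average the weight reading and then lower slowly.

```bash
cat >> h.py <<'E'
def avg(n=10):
    F=[];T=[]
    for i in range(n):
        eyes.camera('top'); s=readout.read_state(); F.append(s['ft_force']);T.append(s['torque'])
    F=np.array(F);print('t',round(s['time'],2),'pos',s['position'].round(4),'F',F.mean(0).round(2),'sd',F.std(0).round(2),'T',np.mean(T,0).round(3),'w',round(s['gripper_width'],4))
E
python3 -c "
from h import *
avg(16)"
```

```text
t 10.82 pos [ 0.524  -0.2068  0.4367] F [ 0.28  0.08 -4.55] sd [0.57 0.4  0.42] T [-0.012  0.013 -0.003] w 0.0114
```

Request:
{"op": "jog_arm", "data": {"deltas": [[[0,0,0.001],0],[[0,0,0.002],0],[[0,0,0.002],0],[[0,0,0.002],0],[[0,0,0.0015],0],[[0,0,0.001],0],[[0,0,0.001],0],[[0,0,0.001],0],[[0,0,0.001],0],[[0,0,0.001],0],[[0,0,0.001],0],[[0,0,0.001],0]]}}

```text
time: 11.82
position: [0.524, -0.2068, 0.4211]
tcp_rot: [3.141, 0.032, 0.0]
ft_force: [0.1, 0.3, -5.0]
gripper_width: 0.0115
```

Request:
{"op": "jog_arm", "data": {"deltas": [[[0,0,0.001],0],[[0,0,0.001],0],[[0,0,0.001],0],[[0,0,0.001],0],[[0,0,0.001],0],[[0,0,0.001],0],[[0,0,0.001],0],[[0,0,0.001],0],[[0,0,0.001],0],[[0,0,0.001],0]]}}

```text
time: 12.65
position: [0.524, -0.2068, 0.4112]
tcp_rot: [3.141, 0.032, 0.0]
ft_force: [-0.5, 0.7, -3.0]
gripper_width: 0.0113
```

```bash
python3 -c "
from h import *
avg(8)"
```

```text
t 13.05 pos [ 0.524  -0.2068  0.4112] F [-0.44 -0.1  -3.07] sd [0.36 0.6  0.41] T [ 0.03   0.029 -0.002] w 0.0111
```

The scale is taking load as expected (130 N/m). Continuing down.

Request:
{"op": "jog_arm", "data": {"deltas": [[[0,0,0.001],0],[[0,0,0.001],0],[[0,0,0.001],0],[[0,0,0.001],0],[[0,0,0.001],0],[[0,0,0.001],0],[[0,0,0.001],0],[[0,0,0.001],0],[[0,0,0.001],0],[[0,0,0.001],0],[[0,0,0.001],0]]}}

```text
time: 13.97
position: [0.5241, -0.2068, 0.4002]
tcp_rot: [3.141, 0.032, 0.0]
ft_force: [-1.1, 0.4, -1.9]
gripper_width: 0.0115
```

Request:
{"op": "jog_arm", "data": {"deltas": [[[0,0,0.001],0],[[0,0,0.001],0],[[0,0,0.001],0],[[0,0,0.001],0],[[0,0,0.001],0],[[0,0,0.001],0],[[0,0,0.001],0],[[0,0,0.001],0],[[0,0,0.0005],0],[[0,0,0],0]]}}

```text
time: 14.8
position: [0.5241, -0.2069, 0.3916]
tcp_rot: [3.141, 0.032, 0.0]
ft_force: [-0.2, -1.1, -1.2]
gripper_width: 0.011
```

```bash
python3 -c "
from h import *
avg(16)"
```

```text
t 15.6 pos [ 0.5241 -0.2069  0.3917] F [-0.22 -0.24 -0.75] sd [0.54 0.46 0.32] T [-0.026 -0.161 -0.005] w 0.0117
```

Request:
{"op": "jog_arm", "data": {"deltas": [[[0,0,0.0005],0],[[0,0,0.001],0],[[0,0,0.001],0],[[0,0,0.001],0],[[0,0,0.001],0],[[0,0,0.001],0],[[0,0,0.0003],0],[[0,0,0],0]]}}

```text
time: 16.27
position: [0.5241, -0.2069, 0.3858]
tcp_rot: [3.141, 0.031, 0.0]
ft_force: [0.7, 0.1, 1.2]
gripper_width: 0.0113
```

```bash
python3 -c "
from h import *
avg(30)"
```

```text
t 17.77 pos [ 0.5241 -0.2068  0.3859] F [ 0.17 -0.67  0.2 ] sd [0.52 0.53 0.59] T [-0.094 -0.274 -0.031] w 0.0113
```

Request:
{"op": "jog_arm", "data": {"deltas": [[[0,0,-0.0005],0],[[0,0,-0.0005],0],[[0,0,0],0]], "newtons": 35}}

```text
time: 18.02
position: [0.524, -0.2068, 0.387]
tcp_rot: [3.141, 0.032, 0.0]
ft_force: [0.5, -1.1, -0.0]
gripper_width: 0.0113
```

Request:
{"op": "jog_arm", "data": {"deltas": [[[0,0,0],0],[[0,0,0],0],[[0,0,0],0],[[0,0,0],0],[[0,0,0],0],[[0,0,0],0]], "newtons": 20}}

```text
time: 18.52
position: [0.5241, -0.2068, 0.3869]
tcp_rot: [-3.141, -0.032, -0.0]
ft_force: [0.3, -1.1, -0.7]
gripper_width: 0.0112
```

```bash
python3 -c "
from h import *
avg(16)"
```

```text
t 19.32 pos [ 0.524  -0.2068  0.3869] F [ 0.94 -0.97  0.13] sd [0.44 0.35 0.54] T [-0.147 -0.383 -0.045] w 0.0116
```

Request:
{"op": "jog_arm", "data": {"deltas": [[[0,0,0],0],[[0,0,0],0],[[0,0,0],0]], "jaw": 0.0105}}

```text
time: 19.57
position: [0.524, -0.2068, 0.3869]
tcp_rot: [3.141, 0.032, 0.0]
ft_force: [0.6, -0.5, -0.8]
gripper_width: 0.0115
```

Request:
{"op": "jog_arm", "data": {"deltas": [[[0,0,0],0],[[0,0,0],0],[[0,0,0],0]], "jaw": 0.011}}

```text
time: 19.82
position: [0.524, -0.2068, 0.3869]
tcp_rot: [3.141, 0.032, 0.0]
ft_force: [1.3, -0.4, -0.9]
gripper_width: 0.0116
```

```bash
python3 -c "
from h import *
avg(10)"
```

```text
t 20.32 pos [ 0.5241 -0.2068  0.3869] F [ 1.39 -1.07 -0.05] sd [0.32 0.34 0.58] T [-0.179 -0.436 -0.043] w 0.0116
```

Fx is drifting up, so I'll look at the fit before releasing.

Run:
```python
from h import *
d=snap('wrist','w6'); s=snap('scene','s6')
a=cv2.resize(d['img'][60:300,160:400],(600,600),interpolation=cv2.INTER_CUBIC)
b=cv2.resize(s['img'][110:320,180:250],(200,600),interpolation=cv2.INTER_CUBIC)
cv2.imwrite('pics/z6.png',np.hstack([a,b])[:,:,::-1])
avg(6)
```

```text
t 20.72 pos [ 0.5241 -0.2068  0.3869] F [ 1.26 -0.89 -0.14] sd [0.35 0.5  0.4 ] T [-0.187 -0.462 -0.034] w 0.0111
```

View pics/z6.png

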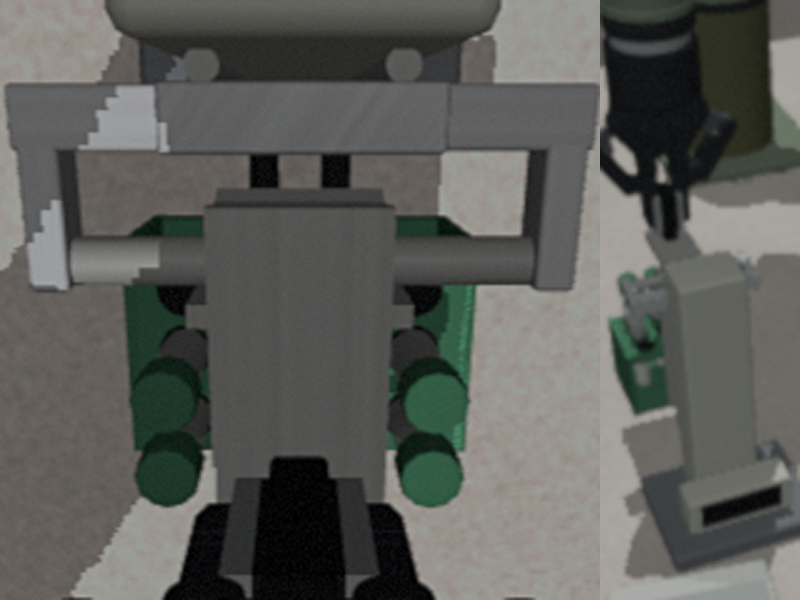

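Hook sits over the bar's middle, with the bar seen on both sides and the feet under the plate edge. Continuing the release in small steps.

Request:
{"op": "jog_arm", "data": {"deltas": [[[0,0,0],0],[[0,0,0],0],[[0,0,0],0],[[0,0,0],0]], "jaw": 0.0113}}

```text
time: 21.05
position: [0.524, -0.2068, 0.3869]
tcp_rot: [-3.141, -0.032, -0.0]
ft_force: [1.3, -0.8, 0.3]
gripper_width: 0.0114
```

Request:
{"op": "jog_arm", "data": {"deltas": [[[0,0,0],0],[[0,0,0],0],[[0,0,0],0],[[0,0,0],0]], "jaw": 0.0115}}

```text
time: 21.38
position: [0.524, -0.2068, 0.3869]
tcp_rot: [-3.141, -0.032, -0.0]
ft_force: [1.2, -1.0, 0.0]
gripper_width: 0.0116
```

```bash
python3 -c "
from h import *
avg(8)"
```

```text
t 21.78 pos [ 0.524  -0.2068  0.3869] F [ 1.62 -1.08 -0.24] sd [0.67 0.46 0.3 ] T [-0.168 -0.478 -0.064] w 0.0116
```

Request:
{"op": "jog_arm", "data": {"deltas": [[[0,0,0],0],[[0,0,0],0],[[0,0,0],0],[[0,0,0],0]], "jaw": 0.0117}}

```text
time: 22.12
position: [0.5239, -0.2069, 0.3867]
tcp_rot: [3.141, 0.031, -0.001]
ft_force: [0.7, -1.0, -0.2]
gripper_width: 0.0118
```

```bash
python3 -c "
from h import *
avg(8)"
```

```text
t 22.52 pos [ 0.5239 -0.2069  0.3868] F [-0.49 -1.55  0.12] sd [0.45 0.58 0.44] T [-0.291 -0.178 -0.052] w 0.0121
```

Request:
{"op": "jog_arm", "data": {"deltas": [[[0,0.0002,0],0],[[0,0,0],0],[[0,0,0],0],[[0,0,0],0]], "jaw": 0.0118}}

```text
time: 22.85
position: [0.5238, -0.2069, 0.3867]
tcp_rot: [-3.141, -0.032, 0.001]
ft_force: [-2.4, -2.3, 0.1]
gripper_width: 0.0119
```

Request:
{"op": "jog_arm", "data": {"deltas": [[[0,0,0],0],[[0,0,0],0],[[0,0,0],0],[[0,0,0],0],[[0,0,0],0],[[0,0,0],0]], "jaw": 0.0119}}

```text
time: 23.35
position: [0.5238, -0.2069, 0.3867]
tcp_rot: [-3.141, -0.032, 0.002]
ft_force: [-3.2, -0.5, -0.7]
gripper_width: 0.012
```

```bash
python3 -c "
from h import *
avg(8)"
```

```text
t 23.75 pos [ 0.5239 -0.2069  0.3868] F [-3.46 -0.23  0.17] sd [0.42 0.57 0.57] T [-0.164  0.543 -0.029] w 0.012
```

Request:
{"op": "jog_arm", "data": {"deltas": [[[0,0,0],0],[[0,0,0],0],[[0,0,0],0],[[0,0,0],0]], "jaw": 0.012}}

```text
time: 24.08
position: [0.5245, -0.2069, 0.3873]
tcp_rot: [3.141, 0.032, 0.003]
ft_force: [0.7, 0.3, 0.6]
gripper_width: 0.0117
```

```bash
python3 -c "
from h import *
avg(8)"
```

```text
t 24.48 pos [ 0.5242 -0.207   0.387 ] F [0.81 0.59 0.09] sd [0.66 0.56 0.59] T [ 0.041 -0.101 -0.01 ] w 0.0118
```

Forces have dropped near zero and the load is off the fingers. Continuing to open gently.

Request:
{"op": "jog_arm", "data": {"deltas": [[[0,0,0],0],[[0,0,0],0],[[0,0,0],0],[[0,0,0],0],[[0,0,0],0]], "jaw": 0.0121}}

```text
time: 24.9
position: [0.524, -0.207, 0.3868]
tcp_rot: [-3.141, -0.032, 0.0]
ft_force: [0.3, 0.1, -0.8]
gripper_width: 0.0121
```

Request:
{"op": "jog_arm", "data": {"deltas": [[[0,0,0],0],[[0,0,0],0],[[0,0,0],0],[[0,0,0],0],[[0,0,0],0]], "jaw": 0.0123}}

```text
time: 25.32
position: [0.524, -0.2071, 0.3869]
tcp_rot: [3.141, 0.031, 0.0]
ft_force: [-0.3, 0.6, 1.0]
gripper_width: 0.0121
```

Request:
{"op": "jog_arm", "data": {"deltas": [[[0,0,0],0],[[0,0,0],0],[[0,0,0],0],[[0,0,0],0],[[0,0,0],0]], "jaw": 0.0127}}

```text
time: 25.73
position: [0.524, -0.207, 0.3869]
tcp_rot: [3.141, 0.032, -0.0]
ft_force: [-1.2, -0.2, 1.3]
gripper_width: 0.0124
```

```bash
python3 -c "
from h import *
avg(8)"
```

```text
t 26.13 pos [ 0.524  -0.207   0.3869] F [-0.13  0.16  0.33] sd [0.32 0.43 0.5 ] T [0.006 0.002 0.006] w 0.0128
```

Request:
{"op": "jog_arm", "data": {"deltas": [[[0,0,0],0],[[0,0,0],0],[[0,0,0],0],[[0,0,0],0],[[0,0,0],0]], "jaw": 0.0137}}

```text
time: 26.55
position: [0.524, -0.207, 0.3869]
tcp_rot: [-3.141, -0.032, 0.0]
ft_force: [0.1, 0.3, -0.8]
gripper_width: 0.0136
```

Request:
{"op": "jog_arm", "data": {"deltas": [[[0,0,0],0],[[0,0,0],0],[[0,0,0],0],[[0,0,0],0],[[0,0,0],0],[[0,0,0],0]], "jaw": 0.016}}

```text
time: 27.05
position: [0.524, -0.207, 0.3869]
tcp_rot: [-3.141, -0.032, -0.0]
ft_force: [-0.0, -0.1, -0.1]
gripper_width: 0.0159
```

Run:
```python
from h import *
avg(8)
d=snap('wrist','w7'); s=snap('scene','s7')
a=cv2.resize(d['img'][60:300,160:400],(600,600),interpolation=cv2.INTER_CUBIC)
b=cv2.resize(s['img'][110:320,180:250],(200,600),interpolation=cv2.INTER_CUBIC)
cv2.imwrite('pics/z7.png',np.hstack([a,b])[:,:,::-1])
```

```text
t 27.45 pos [ 0.524  -0.207   0.3869] F [-0.16 -0.24 -0.05] sd [0.48 0.3  0.34] T [ 0.013 -0.017  0.013] w 0.0157
```

View pics/z7.png

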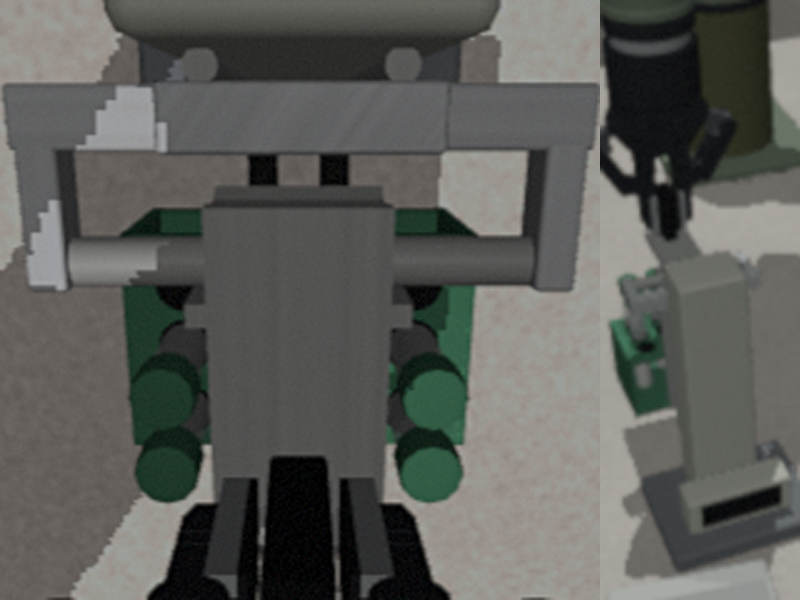

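Both pads are clear of the tab and the deck has moved slightly toward the plate (leaned back, feet on). Opening and withdrawing straight up.

Request:
{"op": "jog_arm", "data": {"deltas": [[[0,0,0],0],[[0,0,0],0],[[0,0,0],0],[[0,0,0],0],[[0,0,0],0],[[0,0,0],0]], "jaw": 0.04}}

```text
time: 28.05
position: [0.524, -0.207, 0.3869]
tcp_rot: [-3.141, -0.032, -0.0]
ft_force: [-0.4, -0.2, -0.2]
gripper_width: 0.0402
```

Request:
{"op": "jog_arm", "data": {"deltas": [[[0,0,-0.001],0],[[0,0,-0.003],0],[[0,0,-0.006],0],[[0,0,-0.01],0],[[0,0,-0.014],0],[[0,0,-0.016],0],[[0,0,-0.016],0],[[0,0,-0.016],0],[[0,0,-0.014],0],[[0,0,-0.01],0],[[0,0,-0.005],0],[[0,0,0],0]]}}

```text
time: 29.05
position: [0.5242, -0.2071, 0.5]
tcp_rot: [3.14, 0.032, 0.005]
ft_force: [-0.7, 0.5, -0.6]
gripper_width: 0.0396
```

Run:
```python
from h import *
avg(3)
d=snap('wrist','w8'); s=snap('scene','s8')
avg(16); d2=snap('wrist','w9')
print('motion',np.abs(d['img'].astype(int)-d2['img']).max(2)[:300].mean(), np.abs(d['img'].astype(int)-d2['img']).max())
b=cv2.resize(s['img'][130:260,170:380],None,fx=2.3,fy=2.3,interpolation=cv2.INTER_CUBIC)
a=cv2.resize(d2['img'][60:,190:380][:299],(190,299))
cv2.imwrite('pics/z8.png',np.hstack([b,a])[:,:,::-1])
```

```text
t 29.2 pos [ 0.5239 -0.2069  0.4969] F [ 0.39  0.28 -0.21] sd [0.46 0.53 0.41] T [ 0.007 -0.013  0.02 ] w 0.0403
t 30.1 pos [ 0.524  -0.207   0.4979] F [-0.01 -0.06  0.15] sd [0.42 0.48 0.55] T [-0.009  0.002  0.004] w 0.0398
motion 3.1032678571428574 71
```

View pics/z8.png

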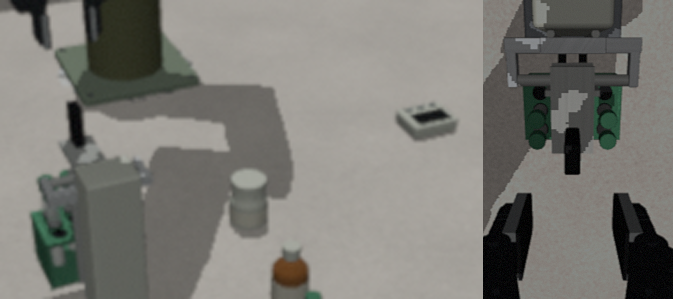

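The carrier hangs on the middle of the bar, the gripper is clear and the bystanders are where they stood. Handing in.

Run:
```python
from h import *
d=snap('wrist','wa'); avg(6); e=snap('wrist','wb')
print(np.abs(d['img'].astype(int)-e['img']).max(2)[:300].mean())
print(job_done())
```

```text
t 30.5 pos [ 0.524  -0.207   0.4979] F [ 0.01 -0.02 -0.38] sd [0.46 0.44 0.57] T [ 0.013 -0.01  -0.003] w 0.04
2.0093809523809525
the job is handed in; nothing more can be done
None
```

The carrier is hanging by its hook on the middle of the scale's bar, and I handed the job in at about 30.5 s of the 64 s allowed.

- **Lift and placement:** I gripped it by the tab at 50 N. It weighs about 4.5 N (0.46 kg). I squared it to the scale, lined the hook up with the bar, and lowered it slowly until the wrist force averaged about zero. The scale had sunk about 35 mm by then, short of its 65 mm stop.
- **Release:** I let go over about 9 s, first dropping the grip to 20 N, then opening in 0.1–0.5 mm steps until the pads were clear. I then lifted straight up 110 mm.
- **Last checks:** The last pictures show the hook centred on the bar, the carrier square to the scale, the fingers clear, and the bystanders in view not moved. Wrist force and moment were at noise level. The final pair of pictures showed only a small difference, about what camera noise would give.

**What was less clean:**
- **Sideways force:** While the grip loosened, a sideways force built up, from +1.6 N to −3.5 N in x and up to 1.5 N in y. It dropped to about 0.8 N in one small step as the tab slipped free, so there may have been a tiny nudge then.
- **Feet on the plate:** I could not see them directly. I judged this from the carrier leaning back slightly when let go.
- **Picture right after lifting:** It differed somewhat from one about a second later, which I put down to the arm settling.

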